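# Snug a cuvette in its holder with the cam screw

## Task

Clamp the clear cuvette in its aluminium holder: take the orange flat-blade driver out of its stand, seat the blade in the brass slotted screw and turn it clockwise until the sprung plunger holds the cuvette snugly - firm, but without crushing it (aim for about 11 N on the cuvette). Do not press the driver hard into the screw, then put the driver fully home in the same hole of its stand and leave the other things on the desk alone.

Things in the scene. Friction and masses are not known exactly. Their poses are not given: they have to be found in the camera images.
- holder: Fixed cuvette holder: aluminium base 66 x 112 x 10 mm with a dark cam housing near its -y end and a cell pocket on its +y side. Origin on the desk, z up; the plunger pushes along +y. The housing's aluminium top plate, 48 (x) by 40 (y) mm, has its upper face 44 mm above the desk and a 15.4 mm round hole over the screw. Only the cuvette stands higher (to 55 mm).
- slot (a point): Centre of the top face of the brass slotted screw head, at holder x = 0, y = -32 mm, 41 mm above the desk, 3 mm below the plate's top. Axes turn with the screw: x along the slot, z up. Head 14 mm across; slot straight through it, 3.0 mm wide with 0.8 mm chamfers (4.6 mm at the top), 4.5 mm deep. The blade has about 0.1 rad of play in it.
- clamp_screw (a joint): Angle of the screw, rad: 0 at its open stop, grows clockwise seen from above (tightening) to 1.75 at the other stop; starts at 0 to 0.15 and stays where it is left. Its snail cam pushes jaw and plunger 4.0 mm per rad towards the cuvette. Turning it free takes 0.085 N m, plus 0.004 N m per newton on the cuvette: 11 N is felt as a rise of 0.044 N m.
- jaw: Aluminium jaw between cam housing and cuvette, carrying the spring plunger with its white 8 mm tip; it slides along the holder's y. Origin on the desk's level at the cam's nose. The plunger is screwed in differently each time: its tip meets the cuvette at a screw angle between 0.4 and 1.0 rad; then its spring adds 24 N per rad. Under 5 N on the cuvette is loose, over 18 N overtight, 24 N crushes it.
- washer (a joint): How far the screw is pushed down against the wave washer under its head, m: 0 at rest; it gives way from about 2 N on, 8 N per mm. Pushed in by more than 2 mm (about 18 N) the screw jams its cam: too hard. Resting the blade lightly on the slot's floor, or a millimetre off it, is enough to turn the screw.
- cuvette: Clear plastic cuvette, 12 x 12 x 45 mm, standing in the holder's pocket against or within 1 mm of the backstop (its face at holder y = 16.5 mm). Origin: on its axis, 1 mm above its underside; z up. Not to be touched by robot or driver.
- stand: Fixed grey tool stand, 58 x 108 x 82 mm high, with three 11 mm round holes straight through in a row along its y (at -34, 0 and +34 mm); the driver's is the middle one. Origin: centre of its underside, on the desk; z up.
- driver: Flat-blade driver, orange handle, 155 mm long, 90 g, upright in the stand's middle hole (1 mm loose all round, may lean a little), shoulder on the stand's top. Origin: centre of the blade's end, 4 mm above the desk there; z up the shaft, x along the blade's width. Handle cylindrical, 25 mm across, from z = 102 to 142 mm: grip there, any way round.
- blade_tip (a point): Centre of the blade's end: same point and axes as the driver's origin. Blade 9 mm wide (x), 2 mm thick (y), flat for 10 mm, then a 9 mm round shaft up to the 17 mm shoulder at z = 78 mm. Turning alone loads the blade's two edges with 10 to 18 N each; pressed or levered against screw and holder with over 50 N in all, it damages the slot.
- light_cover: Bystander: black box-shaped light cover, 71 x 79 x 66 mm.
- beaker: Bystander: small glass beaker, 57 mm across, 66 mm high.
- petri_dish: Bystander: clear lidded dish, 55 mm across, 14 mm high.
- cuvette_rack: Bystander: black cuvette block, 34 x 80 x 27 mm, with a spare clear cuvette standing in it (48 mm high in all).
- syringe: Bystander: plastic syringe lying flat, 21 x 105 x 14 mm.
- pen: Bystander: black pen lying flat, 145 mm long.
- clip: Bystander: lime-green binder clip, 30 x 19 x 27 mm.
Not all that is in view belongs to the job. Leave any red look-alike of the holder alone.

How it is judged (in metres and radians):
On the way, in this order (a step that is already met when the one before it is completed fails the run):
1. the driver is lifted clear of its stand (z of driver in the frame of stand above 0.086 m), for 0.1 s.
2. the blade is seated at least 2 mm deep in the screw's slot, the plunger not yet bearing on the cuvette (z of blade_tip in the frame of slot between -0.0065 and -0.002 m and horizontal distance between blade_tip and slot below 0.004 m and contact force between jaw and cuvette below 3 N), for 0.2 s.
3. with the blade seated in the slot, the screw is turned until the plunger bears on the cuvette with more than 5 N (z of blade_tip in the frame of slot between -0.0065 and -0.002 m and horizontal distance between blade_tip and slot below 0.004 m and contact force between jaw and cuvette above 5 N), for 0.2 s.
At the end, for the whole second after the job is handed in: The plunger holds the cuvette with 5 to 18 N, the cuvette stands upright (within 0.06 rad) in its pocket against the backstop; the driver stands at rest, upright (within 0.06 rad), fully down (within 2.5 mm) in the middle hole of its stand (contact force between jaw and cuvette between 5 and 18 N and angle between each of cuvette, driver's own z axis and vertical below 0.06 rad and z of cuvette in the frame of holder below 0.0135 m and y of cuvette in the frame of holder between 0.0085 and 0.0125 m and z of driver in the frame of stand below 0.0065 m and horizontal distance between driver and stand below 0.005 m and linear speed of driver below 0.01 m/s); the robot touches nothing.
It fails at once if the plunger crushes the cuvette: 24 N or more (contact force between jaw and cuvette above 24 N).
It fails at once if the screw is pressed down against its wave washer by more than 2 mm (about 18 N) (value of joint washer above 0.002 m).
It fails at once if the driver is forced against the screw and holder with more than 50 N in all (contact force between driver and holder above 50 N).
It fails at once if a bystander is moved by more than 20 mm (distance of any of light_cover, beaker, petri_dish, cuvette_rack, syringe, pen, clip from where it was at the start of the episode above 0.02 m).
It fails at once if the cuvette is touched by the robot or the driver (contact force between cuvette and the fingers above 0.5 N or contact force between cuvette and the arm above 0.5 N or contact force between cuvette and driver above 0.5 N).
It also fails if it takes over 72 s, if anything falls off the work surface, if the arm or the gripper's body presses on something with over 40 N, if the wrist force passes 120 N, or if a joint passes its speed limit or range.

## Robot

A 6-joint arm with a two-finger parallel gripper is mounted at the origin on a cart in front of the work surface, level with it; the furniture and walls round the work are solid. World frame = base frame: x ahead of the robot, y to its left, z up, the work surface at z = 0. Lengths are in mm, angles in rad, forces in N, time in s.
With the tool pointing down it reaches from about 300 to 825 mm from the base axis. Payload 5.4 kg.
Tool frame: the origin (TCP) lies between the finger pads; the fingertips stand env.tip_reach ahead of it and the grasp point (between the pads) lies 2 mm behind it (env.tip_reach is the distance from the TCP to the fingertips, in mm); z points along the fingers, y is the line along which they close (so a half turn about z gives the same grasp; the last joint's range is limited). The gripper opens to 92 mm and grips with 3 to 60 N. Pads are 20 mm wide; open, the fingers measure 128 mm over their backs; the gripper's body (75 mm by 189 mm) begins 69 mm behind the grasp point.
Start: joints at [1.089, 0.158, 1.597, -0, 1.386, -0.21], TCP at [154.378, 553.871, 231.601] pointing down, gripper open.
Joint ranges: [-2.91, 2.91], [-0.94, 2.29], [0.18, 2.7], [-1.29, 4.43], [0.17, 2.64], [-3, 3]. Speed limits (rad/s): [2.57, 2.57, 3.14, 3.14, 3.14, 3.14].

## Interface

Orientations are given as a rotation vector (axis times angle).
In Python, from cell import env gives the robot as it stands.
- The arm moves only by the tool jog_arm, never from a script. Its argument "steps" is a list of rows, each a list of 3 entries, a list of its own where there are three numbers: the shift along the tool's x, y, z in mm, then the turn about the tool's z in degrees, then the closure, from 0 (fully open) to 1 (shut). In form: [[[dx, dy, dz], turn, grip], ...]. A call has 1 to 10 rows; each row shifts and turns the commanded pose from where the row before left it, along the tool's axes as they then stand; what a row does not reach is not made up. A row lasts 1/8 s, in which the tool goes at most 62.5 mm and 10.7 degrees, less where a joint would pass 70% of its speed; a pose out of reach is approached as far as the arm can. A call is refused whole if a number of a shift passes 62.5 or a number of a turn 10.7, either way. A call with a gripper value outside its range is refused whole. The fingers move at their own pace and stop on an object; "force" is the grip in N (left out, the last holds). Time passes only in rows, so rows that do not move let the fingers close. It gives the time, the measured TCP pose, the force, the opening and the grip force at its end, in the units of the state.
- env.read_state(): the state, without advancing time (a new reading comes with each control period).
- env.grab_frame(name): name is "scene" or "top"; returns (picture, depth): 384x512x3 uint8, red, green, blue; 384x512 float32, mm along the optical axis (not along the pixel's ray), 0 where there is no reading.
- env.camera_params(name): a dict with "fovy" (degrees; the focal length in pixels is half the picture's height over the tangent of half this angle, whatever the lens; pixels are square), "cx", "cy" (the principal point, pixels), "R" (3x3) and "t" (3): a world point X has camera coordinates R X + t. Camera axes: x right, y down, z forward; pixel columns grow to the right and rows downward; lengths in mm; the calibration is good to about 2 mm. A picture is of the moment at which its call begins. camera_params takes no time and is no camera call.
- env.finish_job(): hands the job in; it is judged then, once.
The state is a dict: "time_s": time; "joint_positions": joint angles; "joint_vel": joint speeds; "joint_efforts": joint torques, N m; "ee_pos": TCP position; "ee_rot": TCP orientation; "wrist_force": force on the tool from outside, world axes, zero at the start; "ft_torque": the same for the moment, N m; "opening": finger opening in mm; "grasp_force": force on a finger pad.
Only numpy, scipy, OpenCV 4.12 (cv2) and the standard library are available. Lean on these libraries where they do the work, as an engineer would, in place of code of your own. Each camera call takes 0.05 s, during which the arm holds its last target. There are 200 camera calls.

## Working session

There is one attempt and no reset: what is moved stays moved. The work goes in short steps, Python scripts to look and compute and a tool call to move; the robot and the scene stay as the last step left them, time stands still between calls to the robot, and variables do not carry over. Pictures are saved under pics/ and viewed, at most 11 in all, crops included, and the job is handed in when it is done.

Besides the shell and the picture viewer there is one more tool, called in YAML: its name, and indented under it one key for each argument. jog_arm: Moves the arm, as the interface text tells. Its arguments: {"type":"object","properties":{"steps":{"type":"array","items":{"type":"array"}},"force":{"type":"number"}},"required":["steps"]}

```bash
mkdir -p pics; ls
cat > h.py <<'E'
import numpy as np,cv2
from cell import env
def cam(n):
    p=env.camera_params(n); f=192/np.tan(np.radians(p['fovy'])/2)
    return f,p['cx'],p['cy'],np.array(p['R']),np.array(p['t'])
def plane(n,u,v,z):
    f,cx,cy,R,t=cam(n); d=R.T@np.array([(u-cx)/f,(v-cy)/f,1]); o=-R.T@t
    return o+d*(z-o[2])/d[2]
def proj(n,X):
    f,cx,cy,R,t=cam(n); c=R@np.array(X,float)+t; return c[0]/c[2]*f+cx,c[1]/c[2]*f+cy
def cloud(n,D):
    f,cx,cy,R,t=cam(n); v,u=np.mgrid[:D.shape[0],:D.shape[1]]
    return (np.stack([(u-cx)/f*D,(v-cy)/f*D,D],-1)-t)@R
E
python3 - <<'E'
from h import *
for n in("scene","top"):
    I,D=env.grab_frame(n); np.savez(f'{n}0.npz',I=I,D=D); cv2.imwrite(f'pics/{n}0.png',cv2.resize(I[...,::-1],(768,576),interpolation=cv2.INTER_CUBIC))
    p=env.camera_params(n);print(n,p['fovy'],-np.array(p['R']).T@p['t'],np.array(p['R'])[2])
print(env.read_state(),env.tip_reach)
E
```

```text
pics
scene 47.03232700198475 [ -15.46749326 1178.63871874  590.09766709] [ 0.44393439 -0.7882947  -0.42604428]
top 46.02161461347026 [ 262.05464404  192.76072485 1523.53452325] [ 0.18355036  0.00220305 -0.98300784]
{'time_s': 0.1, 'joint_positions': array([ 1.08889265e+00,  1.58981533e-01,  1.59808441e+00, -3.19491359e-05,
        1.38618361e+00, -2.10134458e-01]), 'joint_vel': array([-0.00067922, -0.00074665, -0.00214846, -0.00172569,  0.0012663 ,
        0.00087526]), 'joint_efforts': array([ 3.86645979e-04, -3.86506391e+01, -3.22959280e+01,  7.03073130e-02,
        3.39968770e-02, -5.98213933e-05]), 'ee_pos': array([154.15019334, 553.40544588, 230.73083892]), 'ee_rot': array([-4.25500137e-01, -3.11210589e+00,  2.46470111e-03]), 'wrist_force': array([ 0.83594158, -0.02362345,  0.03986134]), 'ft_torque': array([ 0.01975091, -0.03409017,  0.01025272]), 'grasp_force': 0.0, 'opening': 92.13677148442724} 17.0
```

View pics/scene0.png

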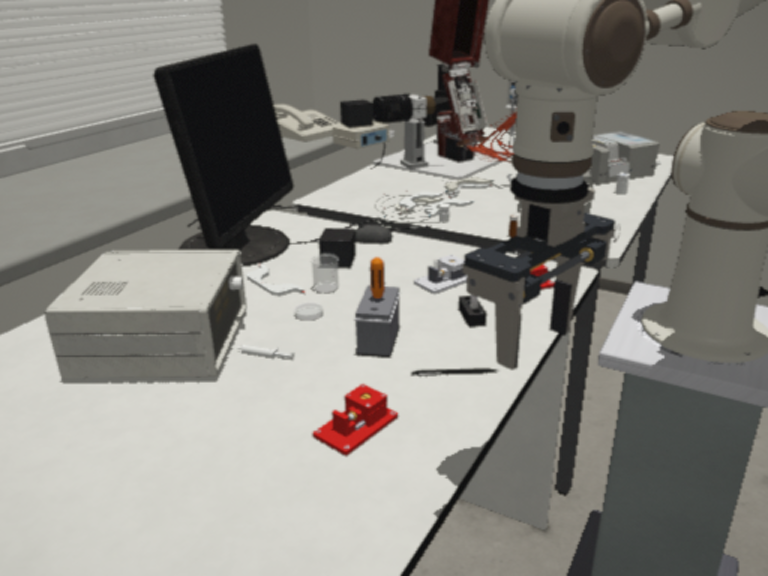

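View pics/top0.png

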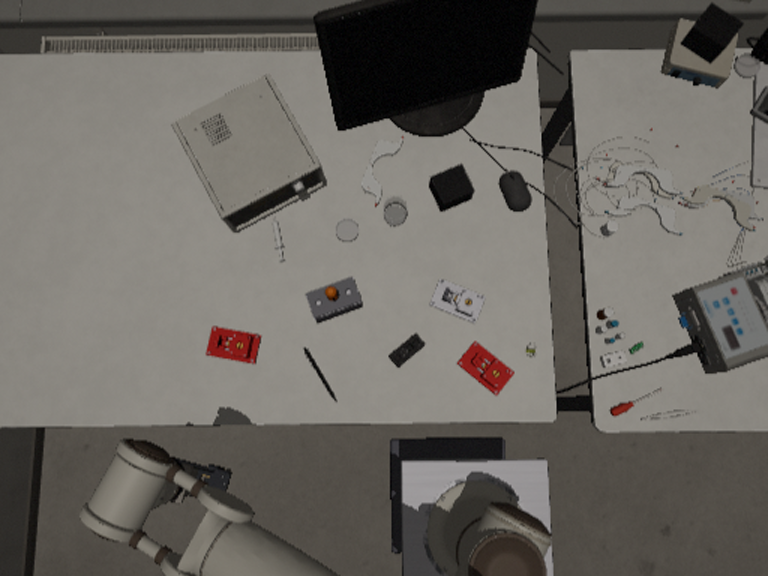

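Scene picture: orange driver in the stand at (377,275), aluminium holder at (445,272), red look-alikes at (357,415) and under the gripper (540,275). 
Top picture (same 1.5x scale): stand (334,299), driver (333,293), aluminium holder (458,300), red holders (233,345) and (486,368). 
Candidates for the holder are aluminium (458,300), red (233,345) and red (486,368), and I choose the aluminium one. The only orange handle in a stand is at (333,293); the red screwdriver at (622,408) is on the other table, so it's out.

Run:
```python
from h import *
T=np.load('top0.npz');S=np.load('scene0.npz')
c1=cv2.resize(T['I'][175:225,200:330,::-1],None,fx=6,fy=6,interpolation=cv2.INTER_CUBIC)
c2=cv2.resize(S['I'][160:245,230:330,::-1],None,fx=3.5,fy=3.5,interpolation=cv2.INTER_CUBIC)
o=np.zeros((300+c2.shape[0],780,3),np.uint8);o[:300]=c1;o[300:,:c2.shape[1]]=c2;cv2.imwrite('pics/c0.png',o);print(o.shape)
P=cloud('top',T['D'])
for nm,(a,b,c,d) in dict(stand=(180,218,200,246),holder=(182,218,284,326)).items():
    Q=P[a:b,c:d].reshape(-1,3)
    print(nm,np.histogram(Q[:,2],bins=[-20,-5,5,8,12,20,30,40,43,46,50,60,70,78,86,100,130,150,165])[0])
    if nm=='stand': m=(Q[:,2]>74)&(Q[:,2]<90)
    else: m=(Q[:,2]>5)&(Q[:,2]<70)
    r=cv2.minAreaRect(Q[m][:,:2].astype(np.float32));print(r,cv2.boxPoints(r).round(),np.median(Q[m],0))
    if nm=='holder':
        for lo,hi in((38,48),(48,60)):
            k=(Q[:,2]>lo)&(Q[:,2]<hi); print(lo,k.sum(),Q[k].mean(0) if k.any() else 0, cv2.minAreaRect(Q[k][:,:2].astype(np.float32)) if k.any() else 0)
    else:
        k=Q[:,2]>100;print(k.sum(),Q[k].mean(0),Q[k].max(0),Q[k].min(0))
```

```text
(598, 780, 3)
stand [ 72 865  83  12  11  15  22   1   3   6  12  19  95 422  38   8  13  42]
((500.92486572265625, 300.84759521484375), (60.81462860107422, 108.85082244873047), 19.996801376342773) [[454. 342.]
 [491. 239.]
 [548. 260.]
 [511. 362.]] [498.51769496 298.01532462  81.54418811]
72 [468.42482266 287.12988399 320.74413395] [ 512.82674493  311.68366837 1523.53452325] [262.05464404 192.76072485 111.85934502]
holder [ 72 764 132 156 124  29  58  59  59  39  13   0   0   0   0   0   0   0]
((504.2862243652344, 24.75634765625), (135.92474365234375, 120.78509521484375), 88.67654418945312) [[442. -42.]
 [563. -45.]
 [566.  91.]
 [445.  94.]] [498.72149394  26.71224961  13.41980675]
38 171 [495.38114029  11.02132685  43.18591678] ((500.4378967285156, 22.998441696166992), (75.89116668701172, 48.04750442504883), 66.8056411743164)
48 22 [498.22364332  24.85555904  51.64696724] ((497.5823974609375, 23.700666427612305), (71.37031555175781, 33.53683853149414), 57.82633972167969)
```

View pics/c0.png

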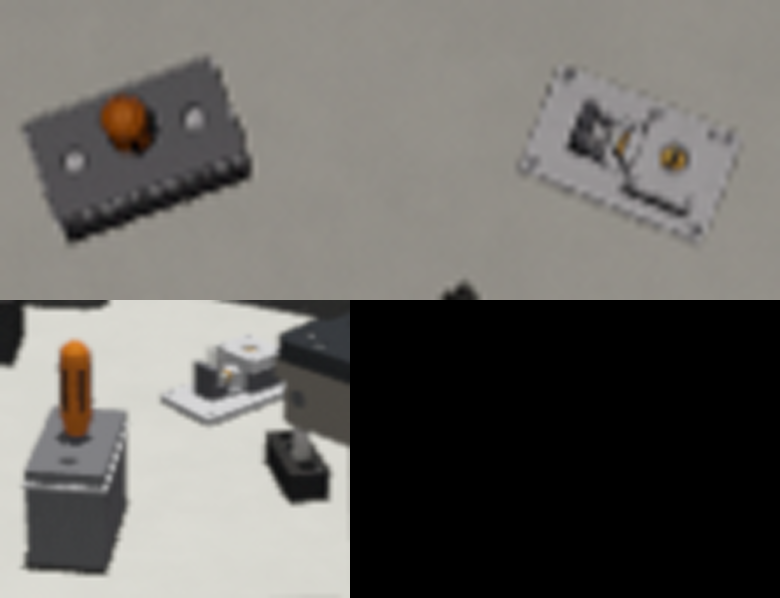

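The crop shows the stand with two see-through holes at (75,160) and (195,118), the driver between them, and the aluminium holder. The holder's brass screw is at (674,158) with a roughly vertical dark slot, and the cuvette pocket is to its left at (590,133). Next I refine these numbers.

```bash
cat > m.py <<'E'
from h import *
def brass(I,box):
    a,b,c,d=box; H=cv2.cvtColor(I[a:b,c:d],cv2.COLOR_RGB2HSV)
    return H
T=np.load('top0.npz');I=T['I'];U=8
def up(a,b,c,d): return cv2.resize(I[a:b,c:d],None,fx=U,fy=U,interpolation=cv2.INTER_CUBIC)
def px(x,y,a,c): return c+(x+.5)/U-.5, a+(y+.5)/U-.5
# stand holes
a,c=183,202;C=up(a,218,c,244);g=cv2.cvtColor(C,cv2.COLOR_RGB2GRAY)
H=cv2.cvtColor(C,cv2.COLOR_RGB2HSV)
st=(g<110).astype(np.uint8)
n,L,s,cen=cv2.connectedComponentsWithStats((g>110).astype(np.uint8))
hs=[]
for i in range(1,n):
    if 50<s[i,4]<3000: u,v=px(*cen[i],a,c);print('hole?',s[i],u,v,plane('top',u,v,41)[:2]);
om=((H[...,0]<16)&(H[...,1]>150)).astype(np.uint8);y,x=np.nonzero(om);u,v=px(x.mean(),y.mean(),a,c);print('orange',om.sum()/64,u,v,plane('top',u,v,159),plane('top',u,v,140))
# holder
a,c=180,282;C=up(a,220,c,330);H=cv2.cvtColor(C,cv2.COLOR_RGB2HSV);g=cv2.cvtColor(C,cv2.COLOR_RGB2GRAY)
bm=((H[...,1]>110)&(H[...,0]>10)&(H[...,0]<35)).astype(np.uint8)
n,L,s,cen=cv2.connectedComponentsWithStats(bm)
for i in range(1,n):
    if s[i,4]>40: u,v=px(*cen[i],a,c);print('brass',s[i],u,v,plane('top',u,v,41)[:2])
print(g[10,10],g[int((200-a)*U),int((300-c)*U)])
m=cv2.morphologyEx((g>158).astype(np.uint8),cv2.MORPH_CLOSE,np.ones((25,25)))
ct=max(cv2.findContours(m,0,1)[0],key=cv2.contourArea)
r=cv2.minAreaRect(ct);W=np.array([plane('top',*px(*p,a,c),10)[:2] for p in ct[:,0].astype(float)],np.float32)
r=cv2.minAreaRect(W);print('base',r,cv2.boxPoints(r))
m2=cv2.cvtColor(C,cv2.COLOR_RGB2BGR);cv2.drawContours(m2,[ct],-1,(0,0,255),1);cv2.imwrite('pics/c1.png',cv2.resize(m2,None,fx=2,fy=1.8,interpolation=cv2.INTER_CUBIC))
E
python3 m.py
```

```text
hole? [232  82  22  25 430] 231.89505813953488 194.3877906976744 [517.55727927 271.308041  ]
hole? [ 73 141  22  23 423] 211.95670803782505 201.54683806146573 [494.13713751 337.49629382]
orange 56.59375 220.6101946438432 195.10957344008835 [495.33565108 299.61987928 159.        ] [498.58389365 301.10780348 140.        ]
brass [167 147   9  17 102] 302.96200980392155 198.97549019607843 [499.66861765  35.38550105]
brass [227 160  30  25 524] 311.7638358778626 201.06894083969465 [492.34012067   6.4173404 ]
140 74
base ((467.7214050292969, 21.87635040283203), (1.6947768926620483, 1.2754688262939453), 89.41651916503906) [[467.07507   21.0355  ]
 [468.35046   21.02251 ]
 [468.36774   22.717201]
 [467.09235   22.73019 ]]
```

View pics/c1.png

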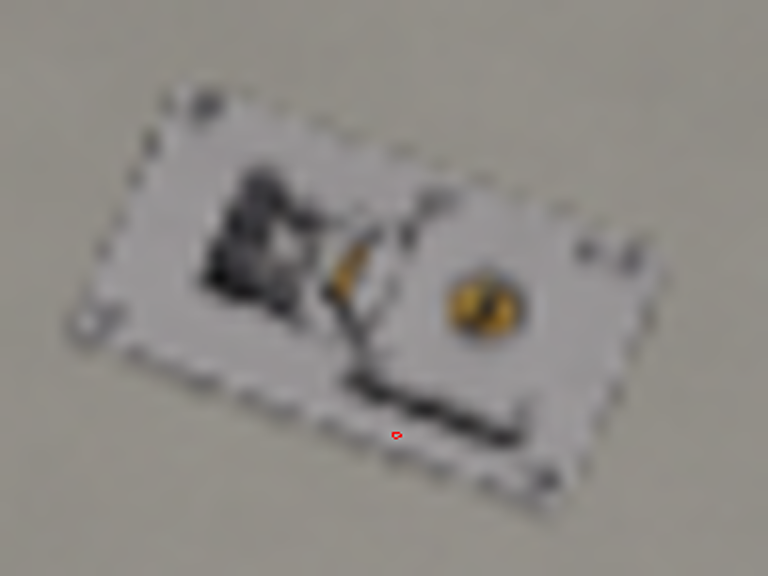

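Measured values:
- The holes are 68 mm apart on the z = 82 plane, as described. That puts the stand at about (498.6, 301), and the handle agrees.
- The screw is at about (492, 6) and the slot lies roughly along holder x, at about -20°.

Moving above the driver.

jog_arm:
  steps:
    - [[-50,-19,0],0,0]
    - [[-50,-19,0],0,0]
    - [[-50,-19,0],0,0]
    - [[-50,-19,0],0,0]
    - [[-50,-19,0],0,0]
    - [[-50,-19,0],0,0]
    - [[-50,-19,0],0,0]
    - [[-49,-18,0],0,0]
    - [[0,0,20],0,0]
    - [[0,0,0],0,0]
  force: 15

```text
time_s: 1.35
ee_pos: [497.1, 300.4, 209.4]
ee_rot: [-0.427, -3.108, 0.003]
wrist_force: [-0.5, 0.8, 0.3]
opening: 91.8
grasp_force: 0.0
```

Run:
```python
from h import *
s=env.read_state();print(s['ee_pos'],s['ee_rot'],s['joint_positions'],s['time_s'])
p=s['ee_pos']
o=np.zeros((600,800,3),np.uint8)
for k,n in enumerate(("scene","top")):
    I,D=env.grab_frame(n); np.savez(f'{n}1.npz',I=I,D=D)
    u,v=proj(n,[498.6,301,130]);print(n,u,v,proj(n,p),proj(n,p+[0,0,-17]))
    u,v=int(u),int(v);c=I[max(0,v-50):v+50,u-50:u+50,::-1];c=cv2.resize(c,(400,int(400*c.shape[0]/100)),interpolation=cv2.INTER_CUBIC);o[:c.shape[0],400*k:400*k+400]=c
    H=cv2.cvtColor(I,cv2.COLOR_RGB2HSV)[v-45:v+45,u-40:u+40];m=(H[...,0]<16)&(H[...,1]>150);y,x=np.nonzero(m);print(m.sum(),x.mean()+u-40,y.mean()+v-45,x.min()+u-40,x.max()+u-40,y.min()+v-45,y.max()+v-45)
cv2.imwrite('pics/c2.png',o[:400])
```

```text
[497.12080891 300.42749445 209.37179704] [-0.42653265 -3.10821492  0.00320122] [ 3.35623425e-01  1.93897642e-01  1.60128536e+00  1.15992011e-04
  1.35111977e+00 -9.62446974e-01] 1.35
scene 252.18152172563046 182.72579776311778 (np.float64(252.16339732353995), np.float64(153.26941714823923)) (np.float64(252.30339471019684), np.float64(159.73841821556397))
182 251.0934065934066 185.62087912087912 247 255 172 198
top 220.8928604328284 195.64067253948056 (np.float64(219.01588324237298), np.float64(191.6553751436955)) (np.float64(219.4767036937033), np.float64(192.65172073062533))
15 220.13333333333333 197.86666666666667 218 223 196 199
```

View pics/c2.png

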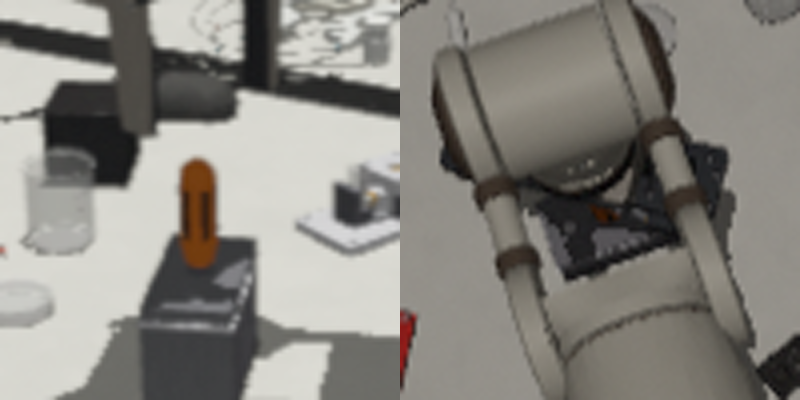

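The scene crop shows the driver handle at (198,215), centred between the fingers at about (132,·) and (262,·). The residual is about 2 mm, so I apply a small shift, descend and grip.

jog_arm:
  steps:
    - [[-2,2,20],0,0]
    - [[0,0,25],0,0]
    - [[0,0,25],0,0]
    - [[0,0,15],0,0]
    - [[0,0,0],0,0.5]
    - [[0,0,0],0,1]
    - [[0,0,0],0,1]
    - [[0,0,0],0,1]
    - [[0,0,0],0,1]
    - [[0,0,0],0,1]
  force: 15

```text
time_s: 2.7
ee_pos: [500.7, 302.7, 126.7]
ee_rot: [0.426, 3.112, 0.0]
wrist_force: [0.1, 0.1, 0.1]
opening: 33.8
grasp_force: 0.0
```

jog_arm:
  steps:
    - [[0,0,0],0,1]
    - [[0,0,0],0,1]
    - [[0,0,0],0,1]
    - [[0,0,0],0,1]
  force: 40

```text
time_s: 3.2
ee_pos: [500.6, 302.7, 126.6]
ee_rot: [-0.426, -3.113, 0.0]
wrist_force: [0.0, -0.6, 0.4]
opening: 23.7
grasp_force: 40.0
```

jog_arm:
  steps:
    - [[0,0,-5],0,1]
    - [[0,0,-15],0,1]
    - [[0,0,-20],0,1]
    - [[0,0,-20],0,1]
    - [[0,0,-20],0,1]
    - [[0,0,-20],0,1]
    - [[0,0,-20],0,1]
    - [[0,0,-20],0,1]
    - [[0,0,0],0,1]

```text
time_s: 4.32
ee_pos: [501.7, 303.1, 269.5]
ee_rot: [0.425, 3.108, 0.004]
wrist_force: [-0.7, 0.3, -1.6]
opening: 24.1
grasp_force: 40.0
```

jog_arm:
  steps:
    - [[36,37,0],0,1]
    - [[36,37,0],0,1]
    - [[36,37,0],0,1]
    - [[36,37,0],0,1]
    - [[36,37,0],0,1]
    - [[36,37,0],0,1]
    - [[36,37,0],0,1]
    - [[0,0,0],0,1]

```text
time_s: 5.32
ee_pos: [324.5, 621.9, 264.8]
ee_rot: [-0.418, -3.112, 0.002]
wrist_force: [0.1, -0.8, -1.0]
opening: 23.8
grasp_force: 40.0
```

```bash
cat > look.py <<'E'
from h import *
import sys
s=env.read_state();p=s['ee_pos'];print(p,s['ee_rot'].round(3),s['joint_positions'][5].round(3),s['time_s'])
I,D=env.grab_frame('scene');np.savez(f'b{sys.argv[1]}.npz',I=I,D=D,p=p,r=s['ee_rot'],q=s['joint_positions'])
tip=p+[0,0,-120.];u,v=proj('scene',tip);print('tip',u,v)
u,v=int(round(u)),int(round(v));c=I[v-60:v+20,u-35:u+35]
c=cv2.resize(c[...,::-1],None,fx=7,fy=7,interpolation=cv2.INTER_CUBIC)
cv2.imwrite(f'pics/b{sys.argv[1]}.png',c)
E
python3 look.py 0
```

```text
[324.51417255 621.89005418 264.77954094] [-4.180e-01 -3.112e+00  2.000e-03] -0.386 5.325
tip 247.1350319811621 260.36213371089457
```

View pics/b0.png

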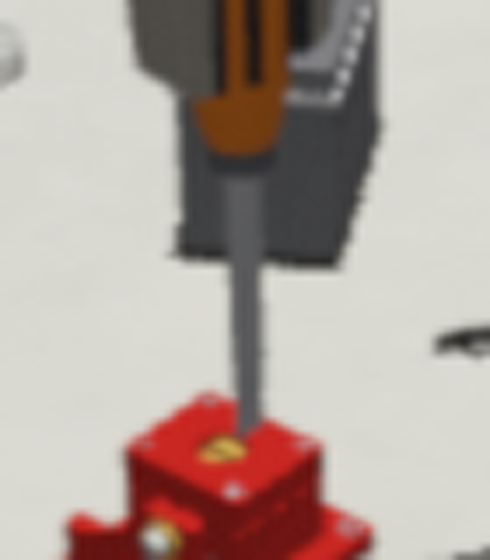

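The crop shows the blade tip at (247,435), within 2 px of the prediction, but with a red box behind it. I shift to a white background and sweep the turn to find the blade's direction from its apparent width.

Create w.py:
```python
from h import *
import sys,subprocess
s=env.read_state();p=s['ee_pos'];k=sys.argv[1]
I,D=env.grab_frame('scene');np.savez(f's{k}.npz',I=I,D=D,p=p,r=s['ee_rot'],q=s['joint_positions'])
g=cv2.cvtColor(I,cv2.COLOR_RGB2GRAY).astype(float);u,v=proj('scene',p+[0,0,-120.]);u,v=int(round(u)),int(round(v))
rot=cv2.Rodrigues(s['ee_rot'])[0];psi=np.degrees(np.arctan2(rot[1,0],rot[0,0]))
print('psi',psi.round(1),'q6',s['joint_positions'][5].round(3),u,v,s['time_s'])
for r in range(v-10,v+6):
    row=g[r,u-12:u+13];bg=np.median(np.r_[row[:5],row[-5:]]);w=np.clip((bg-row)/(bg-90),0,None);w[w<.12]=0
    print(r-v,w.sum().round(2),((w*np.arange(-12,13)).sum()/max(w.sum(),.01)).round(1),end=' | ')
print()
```

```text
(no output)
```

jog_arm:
  steps:
    - [[24,-23,0],0,1]
    - [[0,0,0],0,1]
    - [[0,0,0],0,1]

```text
time_s: 5.75
ee_pos: [299.3, 603.5, 266.8]
ee_rot: [0.427, 3.112, 0.0]
wrist_force: [-0.5, -0.8, -0.4]
opening: 23.8
grasp_force: 40.0
```

```bash
python3 w.py 0
```

```text
psi 164.4 q6 -0.366 265 258 5.75
-10 8.49 5.1 | -9 7.71 4.6 | -8 5.53 2.5 | -7 4.13 -0.5 | -6 3.93 -0.6 | -5 3.79 -0.5 | -4 3.72 -0.5 | -3 3.69 -0.5 | -2 3.7 -0.5 | -1 3.57 -0.6 | 0 2.7 -0.9 | 1 1.29 -1.4 | 2 0.37 -1.5 | 3 0.76 -11.7 | 4 2.47 -10.9 | 5 2.88 -10.5 |
```

jog_arm:
  steps:
    - [[0,0,0],10,1]
    - [[0,0,0],10,1]
    - [[0,0,0],0,1]

```text
time_s: 6.18
ee_pos: [299.2, 604.1, 266.6]
ee_rot: [0.958, 2.992, 0.001]
wrist_force: [0.0, -0.7, -0.8]
opening: 24.0
grasp_force: 40.0
```

```bash
python3 w.py 1
```

```text
psi 144.5 q6 -0.019 265 258 6.175
-10 8.6 4.9 | -9 7.96 4.4 | -8 5.97 2.1 | -7 4.67 -0.8 | -6 4.42 -0.6 | -5 4.38 -0.6 | -4 4.36 -0.6 | -3 4.31 -0.6 | -2 4.29 -0.6 | -1 4.23 -0.6 | 0 3.75 -0.8 | 1 2.02 -1.2 | 2 0.16 -2.0 | 3 0.76 -11.7 | 4 2.47 -10.9 | 5 2.87 -10.4 |
```

jog_arm:
  steps:
    - [[0,0,0],10,1]
    - [[0,0,0],10,1]
    - [[0,0,0],0,1]

```text
time_s: 6.6
ee_pos: [298.5, 604.1, 266.6]
ee_rot: [1.459, 2.782, 0.0]
wrist_force: [-0.1, -1.1, -1.3]
opening: 24.0
grasp_force: 40.0
```

```bash
python3 w.py 2
```

```text
psi 124.6 q6 0.328 265 258 6.6
-10 8.5 5.1 | -9 7.77 4.6 | -8 5.88 2.3 | -7 4.54 -0.5 | -6 4.55 -0.5 | -5 4.55 -0.5 | -4 4.53 -0.5 | -3 4.48 -0.5 | -2 4.45 -0.5 | -1 4.43 -0.5 | 0 4.18 -0.5 | 1 2.53 -0.5 | 2 0.0 0.0 | 3 0.76 -11.7 | 4 2.47 -10.9 | 5 2.87 -10.5 |
```

jog_arm:
  steps:
    - [[0,0,0],10,1]
    - [[0,0,0],10,1]
    - [[0,0,0],0,1]

```text
time_s: 7.02
ee_pos: [298.3, 604.1, 266.6]
ee_rot: [1.919, 2.488, 0.0]
wrist_force: [-0.4, 0.4, -1.2]
opening: 23.6
grasp_force: 40.0
```

```bash
python3 w.py 3
```

```text
psi 104.7 q6 0.676 265 258 7.025
-10 8.39 5.1 | -9 7.7 4.6 | -8 5.75 2.3 | -7 4.5 -0.5 | -6 4.53 -0.5 | -5 4.52 -0.5 | -4 4.49 -0.5 | -3 4.44 -0.5 | -2 4.39 -0.5 | -1 4.4 -0.5 | 0 4.22 -0.5 | 1 2.8 -0.4 | 2 0.17 1.0 | 3 0.76 -11.7 | 4 2.47 -10.9 | 5 2.88 -10.5 |
```

jog_arm:
  steps:
    - [[0,0,0],10,1]
    - [[0,0,0],10,1]
    - [[0,0,0],10,1]
    - [[0,0,0],10,1]
    - [[0,0,0],0,1]

```text
time_s: 7.7
ee_pos: [298.2, 604.1, 266.6]
ee_rot: [-2.653, -1.682, 0.0]
wrist_force: [0.8, 0.3, -1.2]
opening: 24.2
grasp_force: 40.0
```

```bash
python3 w.py 4
python3 - <<'E'
from h import *
c=np.array([plane('top',282+x/16-.5,180+y/14.4-.5,10)[:2] for x,y in((170,95),(665,265),(555,515),(65,335))])
r=cv2.minAreaRect(c.astype(np.float32));print(c.round(1),r)
for i in range(4): d=c[(i+1)%4]-c[i];print(np.hypot(*d).round(1),np.degrees(np.arctan2(d[1],d[0])).round(1))
ctr=c.mean(0); yv=(c[0]+c[3]-c[1]-c[2]);yv/=np.hypot(*yv);print('ctr',ctr,'screw',ctr-32*yv,'xdir deg',np.degrees(np.arctan2(yv[1],yv[0]))-90)
I=np.load('s4.npz')['I'];u,v=proj('scene',[492.3,6.4,44]);print(u,v);u,v=int(u),int(v)
a=cv2.resize(I[v-22:v+22,u-30:u+30,::-1],None,fx=10,fy=10,interpolation=cv2.INTER_CUBIC)
cv2.imwrite('pics/hs.png',a)
print(v-22,u-30)
E
```

```text
psi 64.7 q6 1.374 265 258 7.7
-10 8.57 4.9 | -9 7.86 4.4 | -8 5.67 2.2 | -7 4.14 -0.7 | -6 4.1 -0.7 | -5 3.9 -0.6 | -4 3.7 -0.7 | -3 3.63 -0.7 | -2 3.48 -0.8 | -1 3.58 -0.7 | 0 3.17 -0.6 | 1 1.94 -0.1 | 2 0.52 0.5 | 3 0.76 -11.7 | 4 2.47 -10.9 | 5 2.88 -10.5 | 
[[549.4  67.7]
 [507.6 -36.1]
 [448.7 -10.8]
 [492.3  91.3]] ((500.081298828125, 27.935977935791016), (111.892333984375, 64.15706634521484), 66.88133239746094)
111.9 -111.9
64.2 156.7
111.0 66.9
61.9 -22.5
ctr [499.49910658  28.03514685] screw [487.23872998  -1.52298513] xdir deg -22.52811719100447
301.2650293309463 173.6268283481859
151 271
```

View pics/hs.png

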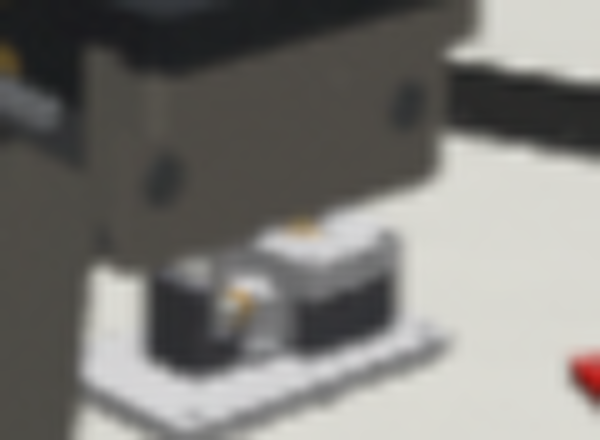

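The holder view shows the brass at (303,228), which is u = 301.3 against 301.3 predicted, so the screw at (492.3, 6.4) holds in both views. The width fit gives blade angle ≈ psi − 87°, so the present psi of 64.7° already matches the slot at about -22°. Moving over the screw.

jog_arm:
  steps:
    - [[-38,36,0],0,1]
    - [[-38,36,0],0,1]
    - [[-38,36,0],0,1]
    - [[-38,36,0],0,1]
    - [[-38,36,0],0,1]
    - [[-38,36,0],0,1]
    - [[-38,36,0],0,1]
    - [[-38,36,0],0,1]
    - [[-38,36,0],0,1]
    - [[-38,36,0],0,1]

```text
time_s: 9.0
ee_pos: [459.2, 104.3, 267.0]
ee_rot: [2.653, 1.682, 0.002]
wrist_force: [1.1, -0.5, -1.0]
opening: 24.0
grasp_force: 40.0
```

jog_arm:
  steps:
    - [[-38,36,20],0,1]
    - [[-38,36,20],0,1]
    - [[0,0,0],0,1]
    - [[0,0,0],0,1]

```text
time_s: 9.5
ee_pos: [491.0, 6.7, 226.9]
ee_rot: [-2.656, -1.678, -0.001]
wrist_force: [-0.3, 0.3, -1.8]
opening: 23.8
grasp_force: 40.0
```

```bash
cat > v.py <<'E'
from h import *
import sys
k=sys.argv[1]
s=env.read_state();p=s['ee_pos'];R=cv2.Rodrigues(s['ee_rot'])[0];print(p,'psi',np.degrees(np.arctan2(R[1,0],R[0,0])).round(1),R[:,2].round(4),s['joint_positions'].round(3),s['time_s'])
d=np.array([492.3,6.4])-p[:2];print('d tool',d@R[:2,0],d@R[:2,1])
I,D=env.grab_frame('scene');np.savez(f'v{k}.npz',I=I,D=D,p=p)
print('tip',proj('scene',p+[0,0,-122.6]),'slot',proj('scene',[492.3,6.4,41]))
u,v=301,165
cv2.imwrite(f'pics/v{k}.png',cv2.resize(I[v-35:v+25,u-40:u+40,::-1],None,fx=10,fy=10,interpolation=cv2.INTER_CUBIC));print(u-40,v-35)
E
python3 v.py 0
```

```text
[490.97933336   6.72550525 226.94904415] psi 64.6 [ 2.e-04  5.e-04 -1.e+00] [-2.330e-01 -5.900e-02  1.832e+00  1.000e-03  1.368e+00  2.100e-01] 9.5
d tool 0.273196476690816 1.3324705265079055
tip (np.float64(302.14766485345393), np.float64(155.67417315712314)) slot (np.float64(301.2391175891698), np.float64(174.50689456684253))
261 130
```

View pics/v0.png

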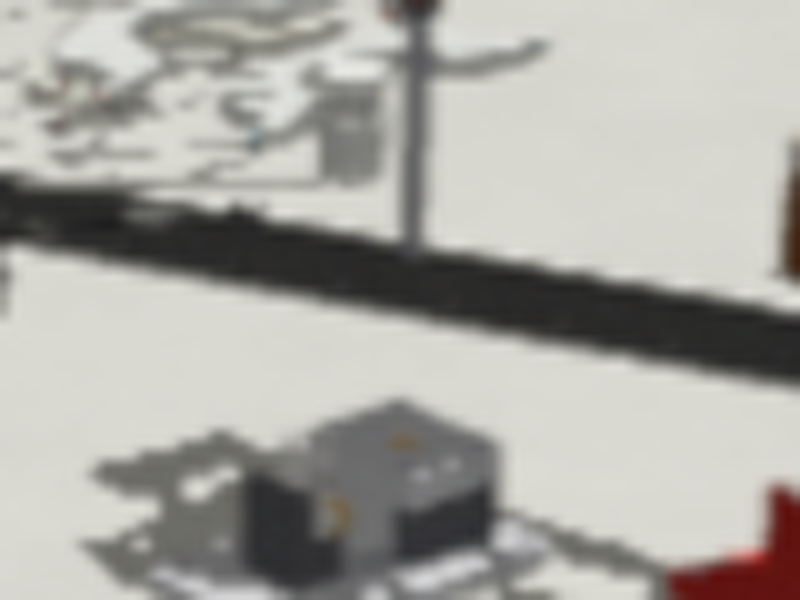

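The crop shows the shaft at x≈414 hanging above the plate, with the brass at (404,442). I measure the lateral offset at subpixel level before lowering.

Run:
```python
from h import *
Z=np.load('v0.npz');I=Z['I'].astype(float);p=Z['p']
b=I[168:180,294:309];w=np.clip((b[...,0]-b[...,2])-18,0,None)
print((b[...,0]-b[...,2]).astype(int))
y,x=np.mgrid[168:180,294:309]
m=(y<176)
print('brass',(w*x*m).sum()/(w*m).sum(),(w*y*m).sum()/(w*m).sum())
g=cv2.cvtColor(Z['I'],cv2.COLOR_RGB2GRAY).astype(float)
for z in (112,116,120,124,128):
    u,v=proj('scene',[p[0],p[1],z]);r=int(round(v));row=g[r,295:310];bg=np.median(row);ww=np.clip(bg-row-15,0,None);ww[:3]=0;ww[-4:]=0
    print(z,r,'pred',round(u,2),'meas',(ww*np.arange(295,310)).sum()/ww.sum())
print(proj('scene',[p[0],p[1],41]),proj('scene',[492.3,6.4,41]),proj('scene',[494.3,8.1,41]))
# top: brass subpixel & orange
T=np.load('top0.npz')['I'].astype(float);b=T[194:208,304:320];w=np.clip(b[...,0]-b[...,2]-25,0,None);y,x=np.mgrid[194:208,304:320]
u,v=(w*x).sum()/w.sum(),(w*y).sum()/w.sum();print('top brass',u,v,plane('top',u,v,41));print((b[...,0]-b[...,2]).astype(int)[2:12])
```

```text
[[ 8  8  7  8  8  8  8  8  8  8  8  8  8  8  8]
 [ 8  7  8  8  8  7  7  7  7  8  7  7  7  8  7]
 [ 7  7  7  7  6  5  2  3  5  7  7  7  8  8  8]
 [ 7  6  4  3  1  0 -1 -1  0  2  4  6  7  8  8]
 [ 1  2  0  0  0 -1  1  3  1 -1  0  2  4  6  8]
 [ 0 -1  0 -1 -1  2 10 17 11  1  0 -1  0  1  3]
 [ 0 -1  0 -1  0  7 23 29 21  7 -1 -1 -1 -1 -1]
 [ 1  0 -1 -1 -2  0  1  3  2  0 -1 -1  0  0 -2]
 [ 1 -1 -1 -1 -1  0 -2 -2 -1  0  0  0 -1 -1 -1]
 [ 0 -1 -1 -1  0 -1 -1 -1 -1 -1 -1 -1 -1  0 -1]
 [ 2  0 -1 -1 -1 -1 -1  0 -1 -1  0  0 -1 -2 -2]
 [11  7  0  0 -1 -1 -1 -1 -1 -1 -1 -1 -1 -1 -2]]
brass 300.89473684210526 174.0
112 153 pred 302.22 meas 301.5304347826087
116 152 pred 302.25 meas 301.7485380116959
120 151 pred 302.29 meas 301.73039215686276
124 150 pred 302.33 meas 301.7937219730942
128 148 pred 302.36 meas 301.8243243243243
(np.float64(301.5829399211029), np.float64(174.6197424945814)) (np.float64(301.2391175891698), np.float64(174.50689456684253)) (np.float64(300.4318832218294), np.float64(174.5823590159141))
top brass 311.37593984962405 200.85213032581453 [493.08062775   7.6791355   41.        ]
[[ 1  0  1  1  2  1  1  2  2  2  2  2  2  2  3  4]
 [37  3  1  2  3  3  2  1  2  3  2  3  1  2  1  0]
 [29  3  3  2  1  1  1  2  2  1  2  2  2  2  1  2]
 [ 7  2  1  2  2  1  4 24 24  0  2  2  1  2  2  2]
 [ 1  2  1  1  2  3 48 83 30 51  8  1  2  2  1  2]
 [ 1  2  1  2  1  4 68 76 22 89 20  1  1  3  2  2]
 [ 1  3  2  2  2  3 35 32 64 82  8  2  2  2  2  1]
 [ 0  2  2  2  2  2  3  2 22 15  2  1  2  1  2  1]
 [ 1  1  1  2  2  3  2  2  3  1  1  2  1  2  1  1]
 [ 1  0  1  2  2  2  1  2  1  1  2  2  2  2  1  2]]
```

Subpixel result: the shaft is on the screw within about 0.5 mm, and the slot is at about -26°. I make a small trim and lower to 6 mm above the plate.

jog_arm:
  steps:
    - [[0,0.5,15],4,1]
    - [[0,0,20],0,1]
    - [[0,0,15],0,1]
    - [[0,0,4],0,1]
    - [[0,0,0],0,1]
    - [[0,0,0],0,1]

```text
time_s: 10.3
ee_pos: [492.0, 6.1, 173.4]
ee_rot: [2.714, 1.581, 0.002]
wrist_force: [0.3, 0.0, -0.9]
opening: 23.9
grasp_force: 40.0
```

```bash
python3 v.py 1
```

```text
[492.00992369   6.06336447 173.44952219] psi 60.4 [ 1.5e-03 -4.0e-04 -1.0e+00] [-0.234 -0.006  1.89   0.     1.256  0.282] 10.3
d tool 0.435915145190062 0.08628809391692435
tip (np.float64(301.45355437940464), np.float64(171.59054017739268)) slot (np.float64(301.2391175891698), np.float64(174.50689456684253))
261 130
```

View pics/v1.png

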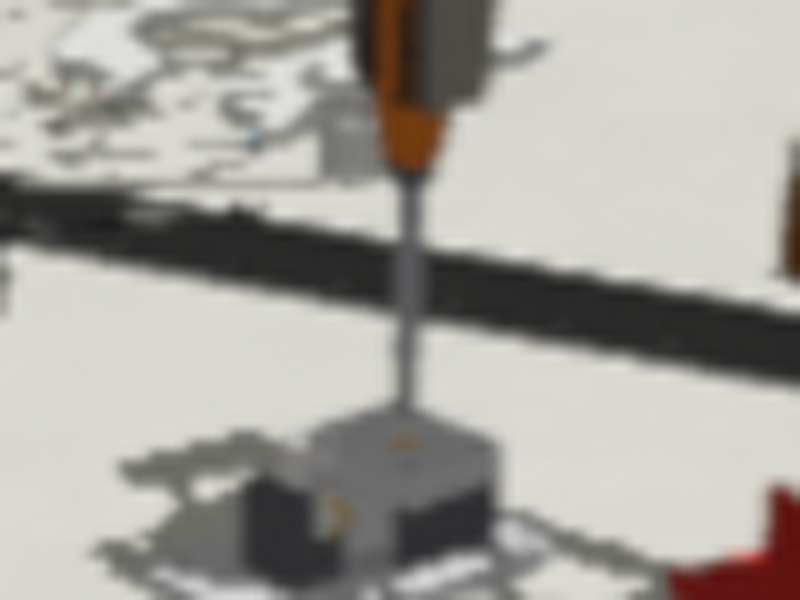

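The crop shows the tip at (404,408), exactly above the brass at (404,442). Lowering gently while watching the force.

jog_arm:
  steps:
    - [[0,0,2],0,1]
    - [[0,0,2],0,1]
    - [[0,0,2],0,1]
    - [[0,0,1],0,1]
    - [[0,0,1],0,1]
    - [[0,0,0],0,1]

```text
time_s: 11.1
ee_pos: [491.4, 6.1, 164.5]
ee_rot: [-2.715, -1.581, 0.0]
wrist_force: [0.4, -0.1, -1.1]
opening: 24.1
grasp_force: 40.0
```

jog_arm:
  steps:
    - [[0,0,1],0,1]
    - [[0,0,0],0,1]

```text
time_s: 11.35
ee_pos: [491.4, 6.1, 163.5]
ee_rot: [-2.715, -1.581, 0.0]
wrist_force: [0.3, 0.1, -0.2]
opening: 23.8
grasp_force: 40.0
```

jog_arm:
  steps:
    - [[0,0,1],0,1]
    - [[0,0,0],0,1]

```text
time_s: 11.6
ee_pos: [491.4, 6.1, 162.5]
ee_rot: [-2.715, -1.581, 0.0]
wrist_force: [1.2, 0.4, -1.2]
opening: 24.1
grasp_force: 40.0
```

jog_arm:
  steps:
    - [[0,0,0.7],0,1]
    - [[0,0,0],0,1]

```text
time_s: 11.85
ee_pos: [491.4, 6.1, 161.9]
ee_rot: [-2.715, -1.581, 0.0]
wrist_force: [-0.0, -0.0, -1.3]
opening: 23.7
grasp_force: 40.0
```

jog_arm:
  steps:
    - [[0,0,0.7],0,1]
    - [[0,0,0],0,1]

```text
time_s: 12.1
ee_pos: [491.5, 6.1, 161.2]
ee_rot: [-2.715, -1.581, -0.0]
wrist_force: [-0.4, 0.1, -1.7]
opening: 24.0
grasp_force: 40.0
```

jog_arm:
  steps:
    - [[0,0,0.7],0,1]
    - [[0,0,0],0,1]

```text
time_s: 12.35
ee_pos: [491.4, 6.1, 160.4]
ee_rot: [-2.715, -1.581, -0.0]
wrist_force: [-0.5, -0.4, -1.3]
opening: 23.8
grasp_force: 40.0
```

jog_arm:
  steps:
    - [[0,0,0.6],0,1]
    - [[0,0,0],0,1]
    - [[0,0,0],0,1]

```text
time_s: 12.72
ee_pos: [491.4, 6.1, 159.9]
ee_rot: [-2.715, -1.581, 0.0]
wrist_force: [1.3, 0.7, -1.9]
opening: 23.9
grasp_force: 40.0
```

```bash
cat > t.py <<'E'
from h import *
import json
s=env.read_state();R=cv2.Rodrigues(s['ee_rot'])[0]
# camera calls only to let control periods pass for averaging
T=[s['ft_torque']];F=[s['wrist_force']]
for i in range(8):
    env.grab_frame('top');s=env.read_state();T.append(s['ft_torque']);F.append(s['wrist_force'])
print('psi',np.degrees(np.arctan2(R[1,0],R[0,0])).round(2),s['ee_pos'].round(2),'F',np.mean(F,0).round(2),'T',np.mean(T,0).round(4),'sd',np.std(T,0).round(4),'t',s['time_s'])
E
python3 t.py
```

```text
psi 60.43 [491.41   6.11 159.88] F [ 0.14  0.3  -1.27] T [-0.0211  0.0807 -0.0033] sd [0.0181 0.0315 0.0183] t 13.125
```

jog_arm:
  steps:
    - [[0,0,0],4,1]
    - [[0,0,0],4,1]
    - [[0,0,0],4,1]
    - [[0,0,0],4,1]
    - [[0,0,0],0,1]

```text
time_s: 13.75
ee_pos: [491.5, 6.2, 159.9]
ee_rot: [-2.908, -1.189, -0.0]
wrist_force: [-0.1, 1.0, -0.8]
opening: 24.0
grasp_force: 40.0
```

```bash
python3 t.py
```

```text
psi 44.47 [491.44   6.15 159.9 ] F [ 0.46  0.67 -1.02] T [0.1537 0.0545 0.0104] sd [0.0375 0.0338 0.0338] t 14.15
```

jog_arm:
  steps:
    - [[0,0,0],4,1]
    - [[0,0,0],4,1]

```text
time_s: 14.4
ee_pos: [491.4, 6.2, 159.9]
ee_rot: [-2.985, -0.979, 0.0]
wrist_force: [-0.6, 0.8, -0.6]
opening: 24.2
grasp_force: 40.0
```

```bash
python3 t.py
```

```text
psi 36.31 [491.42   6.14 159.89] F [ 0.35  0.91 -0.66] T [0.2427 0.0946 0.0459] sd [0.0387 0.0366 0.0272] t 14.8
```

jog_arm:
  steps:
    - [[0,0,0],4,1]
    - [[0,0,0],4,1]

```text
time_s: 15.05
ee_pos: [491.4, 6.2, 159.9]
ee_rot: [-3.046, -0.769, 0.0]
wrist_force: [0.3, 1.0, -1.0]
opening: 24.3
grasp_force: 40.0
```

```bash
python3 t.py
```

```text
psi 28.33 [491.43   6.15 159.91] F [-0.03  1.36 -0.77] T [0.3737 0.143  0.0963] sd [0.0312 0.0277 0.0294] t 15.45
```

jog_arm:
  steps:
    - [[0,0,0],4,1]
    - [[0,0,0],4,1]

```text
time_s: 15.7
ee_pos: [491.4, 6.2, 159.9]
ee_rot: [-3.092, -0.554, 0.0]
wrist_force: [-0.7, 1.7, 0.0]
opening: 24.1
grasp_force: 40.0
```

```bash
python3 t.py
```

```text
psi 20.32 [491.44   6.17 159.91] F [-0.39  2.04 -0.51] T [0.5048 0.176  0.0805] sd [0.0242 0.0214 0.0195] t 16.1
```

jog_arm:
  steps:
    - [[0,0,0],4,1]
    - [[0,0,0],4,1]

```text
time_s: 16.35
ee_pos: [491.4, 6.2, 159.9]
ee_rot: [-3.123, -0.337, 0.0]
wrist_force: [0.3, 2.2, -0.6]
opening: 23.8
grasp_force: 40.0
```

```bash
python3 t.py
```

```text
psi 12.32 [491.46   6.12 159.89] F [-0.01  2.28 -0.73] T [0.5836 0.1595 0.0895] sd [0.0237 0.0195 0.0391] t 16.75
```

jog_arm:
  steps:
    - [[0,-0.5,0],4,1]
    - [[0,0,0],4,1]

```text
time_s: 17.0
ee_pos: [491.4, 6.4, 159.9]
ee_rot: [3.139, 0.119, 0.0]
wrist_force: [1.1, 1.7, -1.3]
opening: 23.8
grasp_force: 40.0
```

```bash
python3 t.py
```

```text
psi 4.33 [491.37   6.5  159.9 ] F [ 0.21  1.42 -1.1 ] T [0.3992 0.1131 0.091 ] sd [0.0241 0.0336 0.0351] t 17.4
```

jog_arm:
  steps:
    - [[0,0,0],4,1]
    - [[0,0,0],4,1]

```text
time_s: 17.65
ee_pos: [491.4, 6.5, 159.9]
ee_rot: [3.14, -0.101, 0.0]
wrist_force: [1.3, 2.2, -1.0]
opening: 24.2
grasp_force: 40.0
```

```bash
python3 t.py
```

```text
psi -3.67 [491.35   6.58 159.91] F [ 0.31  1.4  -1.01] T [0.3872 0.0787 0.1132] sd [0.0298 0.0203 0.0236] t 18.05
```

```bash
sed -i 's/range(8)/range(14)/' t.py
```

jog_arm:
  steps:
    - [[0,0,0],4,1]
    - [[0,0,0],4,1]

```text
time_s: 18.3
ee_pos: [491.3, 6.6, 159.9]
ee_rot: [-3.125, 0.319, -0.0]
wrist_force: [0.6, 1.1, -1.1]
opening: 24.0
grasp_force: 40.0
```

```bash
python3 t.py
```

```text
psi -11.67 [491.34   6.6  159.91] F [ 0.3   1.42 -1.08] T [0.4455 0.0768 0.1212] sd [0.0296 0.0239 0.0324] t 19.0
```

jog_arm:
  steps:
    - [[0,0,0],4,1]

```text
time_s: 19.12
ee_pos: [491.3, 6.6, 159.9]
ee_rot: [-3.112, 0.428, -0.0]
wrist_force: [0.4, 1.5, -0.4]
opening: 23.8
grasp_force: 40.0
```

```bash
python3 t.py
```

```text
psi -15.67 [491.35   6.58 159.93] F [ 0.39  1.44 -1.05] T [0.5099 0.0278 0.1139] sd [0.026  0.031  0.0206] t 19.825
```

```bash
sed -i 's/range(14)/range(24)/' t.py
```

jog_arm:
  steps:
    - [[0,0,0],4,1]

```text
time_s: 19.95
ee_pos: [491.3, 6.6, 159.9]
ee_rot: [-3.095, 0.537, 0.0]
wrist_force: [0.8, 1.9, -0.5]
opening: 24.0
grasp_force: 40.0
```

```bash
python3 t.py
python3 - <<'E'
import numpy as np
E
```

```text
psi -19.67 [491.34   6.61 159.9 ] F [ 0.54  1.98 -0.77] T [0.5717 0.0067 0.1203] sd [0.0308 0.0327 0.0322] t 21.15
```

The torque fit gives about 9–10 N on the cuvette now. I add 3°, ease back inside the play, and lift out.

jog_arm:
  steps:
    - [[0,0,0],3,1]
    - [[0,0,0],0,1]
    - [[0,0,0],0,1]
    - [[0,0,0],0,1]

```text
time_s: 21.65
ee_pos: [491.3, 6.6, 159.9]
ee_rot: [-3.081, 0.614, -0.0]
wrist_force: [0.1, 2.9, 1.1]
opening: 23.7
grasp_force: 40.0
```

```bash
python3 t.py
```

```text
psi -22.54 [491.33   6.58 159.91] F [ 0.53  1.99 -0.78] T [ 0.6152 -0.0245  0.1168] sd [0.0382 0.0314 0.0309] t 22.85
```

jog_arm:
  steps:
    - [[0,0,0],4,1]
    - [[0,0,0],0,1]
    - [[0,0,0],0,1]

```text
time_s: 23.22
ee_pos: [491.3, 6.6, 159.9]
ee_rot: [-3.058, 0.72, -0.0]
wrist_force: [0.1, 2.9, -1.1]
opening: 23.8
grasp_force: 40.0
```

```bash
python3 t.py
```

```text
psi -26.51 [491.32   6.59 159.89] F [ 0.87  2.19 -0.73] T [ 0.6688 -0.0597  0.1338] sd [0.0342 0.0231 0.0242] t 24.425
```

Torque rise is now about 0.046 N m, so about 11 N. Easing back, then lifting straight out.

jog_arm:
  steps:
    - [[0,0,0],-4,1]
    - [[0,0,0],-3,1]
    - [[0,0,-1],0,1]
    - [[0,0,-3],0,1]
    - [[0,0,-8],0,1]
    - [[0,0,-20],0,1]
    - [[0,0,-25],0,1]
    - [[0,0,-25],0,1]
    - [[0,0,-20],0,1]
    - [[0,0,0],0,1]

```text
time_s: 25.68
ee_pos: [492.6, 5.9, 264.8]
ee_rot: [3.095, -0.535, 0.008]
wrist_force: [-0.0, -0.2, -2.2]
opening: 24.1
grasp_force: 40.0
```

jog_arm:
  steps:
    - [[0,0,0],-10.6,1]
    - [[0,0,0],-10.6,1]
    - [[0,0,0],-10.6,1]
    - [[0,0,0],-10.6,1]
    - [[0,0,0],-10.6,1]
    - [[0,0,0],-10.6,1]
    - [[0,0,0],-10.6,1]
    - [[0,0,0],-10.6,1]
    - [[0,0,0],-10.6,1]
    - [[0,0,0],-10.6,1]

```text
time_s: 26.92
ee_pos: [490.9, 6.4, 261.1]
ee_rot: [-2.283, -2.157, 0.002]
wrist_force: [-0.0, -0.8, -0.6]
opening: 23.8
grasp_force: 40.0
```

jog_arm:
  steps:
    - [[0,0,0],-10.6,1]
    - [[0,0,0],-10.6,1]
    - [[0,0,0],-10.6,1]
    - [[0,0,0],-10.6,1]
    - [[0,0,0],-10.6,1]
    - [[0,0,0],-10.6,1]
    - [[0,0,0],-10.6,1]
    - [[0,0,0],-4,1]
    - [[0,0,0],0,1]

```text
time_s: 28.05
ee_pos: [490.9, 6.5, 261.3]
ee_rot: [-0.422, -3.112, 0.0]
wrist_force: [0.2, 0.3, -0.2]
opening: 23.4
grasp_force: 40.0
```

```bash
cat > g.py <<'E'
from h import *
s=env.read_state();p=s['ee_pos'];R=cv2.Rodrigues(s['ee_rot'])[0]
d=np.array([500.65,302.7])-p[:2];print(p.round(2),'psi',np.degrees(np.arctan2(R[1,0],R[0,0])).round(2),'go',(d@R[:2,0]).round(2),(d@R[:2,1]).round(2),'F',s['wrist_force'].round(1),'j6',s['joint_positions'][5].round(2),s['time_s'])
E
python3 g.py
```

```text
[490.95   6.46 261.26] psi 164.56 go 69.52 288.13 F [ 0.2  0.3 -0.2] j6 -1.53 28.05
```

jog_arm:
  steps:
    - [[11.5,48,0],0,1]
    - [[11.5,48,0],0,1]
    - [[11.5,48,0],0,1]
    - [[11.5,48,0],0,1]
    - [[11.5,48,0],0,1]
    - [[12,48,0],0,1]
    - [[0,0,20],0,1]
    - [[0,0,15],0,1]
    - [[0,0,0],0,1]
    - [[0,0,0],0,1]

```text
time_s: 29.3
ee_pos: [501.1, 302.2, 227.4]
ee_rot: [0.422, 3.112, 0.0]
wrist_force: [-0.0, -0.3, -0.0]
opening: 24.0
grasp_force: 40.0
```

```bash
python3 g.py
python3 - <<'E'
from h import *
s=env.read_state();p=s['ee_pos'];I,D=env.grab_frame('scene');np.savez('r0.npz',I=I,D=D,p=p)
u0,v0=proj('scene',p+[0,0,-122.6]);print('tip pred',u0,v0,'stand hole',proj('scene',[500.65,302.7,82]))
u,v=252,190
cv2.imwrite('pics/r0.png',cv2.resize(I[v-35:v+25,u-40:u+40,::-1],None,fx=10,fy=10,interpolation=cv2.INTER_CUBIC));print(u-40,v-35)
E
```

```text
[501.06 302.2  227.43] psi 164.55 go 0.53 0.37 F [-0.  -0.3 -0. ] j6 -0.96 29.3
tip pred 251.3131224207143 191.69388757191444 stand hole (np.float64(251.54117569323958), np.float64(199.80004569649677))
212 155
```

View pics/r0.png

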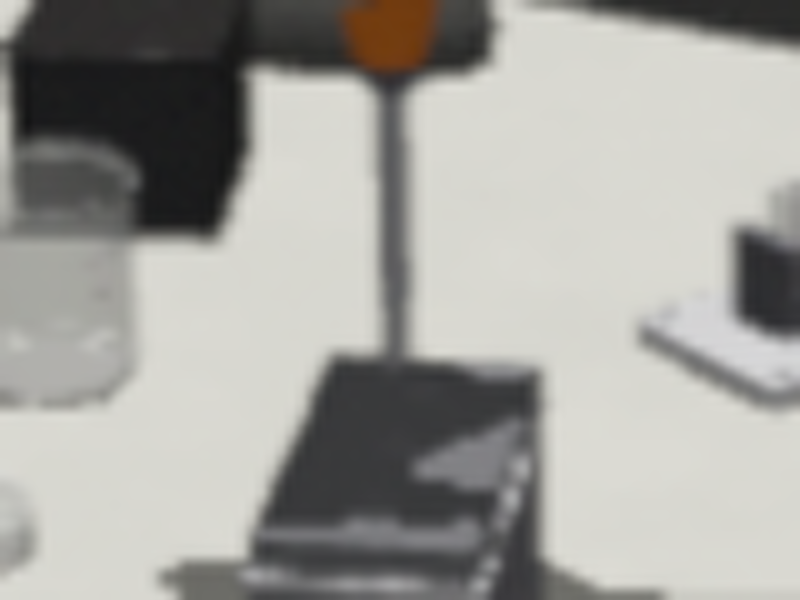

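The crop shows the shaft hanging straight at x≈397 over the stand's top, whose hole is predicted at about x=400. I trim and lower with force checks.

jog_arm:
  steps:
    - [[0.5,0.4,10],0,1]
    - [[0,0,8],0,1]
    - [[0,0,2],0,1]
    - [[0,0,2],0,1]
    - [[0,0,2],0,1]
    - [[0,0,0],0,1]

```text
time_s: 30.1
ee_pos: [500.3, 303.2, 202.9]
ee_rot: [0.42, 3.113, 0.0]
wrist_force: [-0.2, -0.5, -0.6]
opening: 24.2
grasp_force: 40.0
```

```bash
python3 g.py
```

```text
[500.3  303.25 202.88] psi 164.63 go -0.48 -0.43 F [-0.2 -0.5 -0.6] j6 -0.96 30.1
```

jog_arm:
  steps:
    - [[0,0,2],0,1]
    - [[0,0,2],0,1]
    - [[0,0,2],0,1]
    - [[0,0,0],0,1]

```text
time_s: 30.6
ee_pos: [500.1, 303.2, 196.6]
ee_rot: [-0.42, -3.113, 0.0]
wrist_force: [-1.1, -0.4, -1.2]
opening: 23.7
grasp_force: 40.0
```

```bash
python3 g.py
```

```text
[500.14 303.16 196.61] psi 164.63 go -0.61 -0.31 F [-1.1 -0.4 -1.2] j6 -0.96 30.6
```

The tip is in the hole with no contact force. Lowering on.

jog_arm:
  steps:
    - [[-0.5,-0.3,4],0,1]
    - [[0,0,8],0,1]
    - [[0,0,8],0,1]
    - [[0,0,8],0,1]
    - [[0,0,8],0,1]
    - [[0,0,0],0,1]

```text
time_s: 31.35
ee_pos: [500.1, 302.6, 159.9]
ee_rot: [-0.42, -3.112, 0.001]
wrist_force: [0.3, 0.3, -1.7]
opening: 24.1
grasp_force: 40.0
```

```bash
python3 g.py
```

```text
[500.12 302.59 159.86] psi 164.63 go -0.48 0.25 F [ 0.3  0.3 -1.7] j6 -0.96 31.35
```

jog_arm:
  steps:
    - [[0,0,8],0,1]
    - [[0,0,8],0,1]
    - [[0,0,8],0,1]
    - [[0,0,5],0,1]
    - [[0,0,0],0,1]

```text
time_s: 31.98
ee_pos: [500.4, 302.7, 131.3]
ee_rot: [-0.42, -3.112, 0.001]
wrist_force: [-0.1, 0.1, -0.8]
opening: 23.9
grasp_force: 40.0
```

```bash
python3 g.py
```

```text
[500.36 302.66 131.27] psi 164.63 go -0.27 0.11 F [-0.1  0.1 -0.8] j6 -0.96 31.975
```

jog_arm:
  steps:
    - [[0,0,2],0,1]
    - [[0,0,1],0,1]
    - [[0,0,1],0,1]
    - [[0,0,0],0,1]

```text
time_s: 32.48
ee_pos: [500.7, 302.8, 127.9]
ee_rot: [-0.42, -3.113, 0.0]
wrist_force: [0.9, -0.2, 0.1]
opening: 23.6
grasp_force: 40.0
```

jog_arm:
  steps:
    - [[0,0,0.6],0,1]
    - [[0,0,0],0,1]

```text
time_s: 32.72
ee_pos: [500.7, 302.8, 127.3]
ee_rot: [-0.42, -3.113, 0.0]
wrist_force: [-0.1, -0.1, -1.4]
opening: 24.0
grasp_force: 40.0
```

jog_arm:
  steps:
    - [[0,0,0.5],0,1]
    - [[0,0,0],0,0.6]
    - [[0,0,0],0,0.4]
    - [[0,0,0],0,0.2]
    - [[0,0,0],0,0]
    - [[0,0,0],0,0]
    - [[0,0,0],0,0]
    - [[0,0,0],0,0]
    - [[0,0,0],0,0]

```text
time_s: 33.85
ee_pos: [500.7, 302.8, 126.8]
ee_rot: [-0.42, -3.113, 0.0]
wrist_force: [0.4, 0.3, -0.7]
opening: 92.2
grasp_force: 0.0
```

jog_arm:
  steps:
    - [[0,0,-5],0,0]
    - [[0,0,-15],0,0]
    - [[0,0,-30],0,0]
    - [[0,0,-40],0,0]
    - [[0,0,-40],0,0]
    - [[40,40,-10],0,0]
    - [[40,40,0],0,0]
    - [[40,40,0],0,0]
    - [[0,0,0],0,0]

```text
time_s: 34.98
ee_pos: [414.6, 453.2, 268.1]
ee_rot: [0.412, 3.114, 0.003]
wrist_force: [0.7, -0.1, -0.0]
opening: 91.8
grasp_force: 0.0
```

```bash
python3 g.py
python3 - <<'E'
from h import *
o=np.zeros((300,800,3),np.uint8)
I,D=env.grab_frame('scene');J=np.load('scene0.npz')['I']
for k,(im,u,v) in enumerate(((J,252,190),(I,252,190),(I,300,172))):
    o[:,k*266:k*266+266]=cv2.resize(im[v-25:v+25,u-22:u+22,::-1],(266,300),interpolation=cv2.INTER_CUBIC)
def om(I):
    H=cv2.cvtColor(I,cv2.COLOR_RGB2HSV)[165:205,240:265];m=(H[...,0]<16)&(H[...,1]>150);y,x=np.nonzero(m);return m.sum(),x.mean()+240,y.mean()+165,y.min()+165,y.max()+165
print(om(J),om(I));cv2.imwrite('pics/f.png',o)
E
```

```text
[414.63 453.21 268.12] psi 164.93 go -122.2 -122.96 F [ 0.7 -0.1 -0. ] j6 -0.67 34.975
(np.int64(177), np.float64(251.09604519774012), np.float64(185.2090395480226), np.int64(172), np.int64(198)) (np.int64(177), np.float64(251.09604519774012), np.float64(185.2090395480226), np.int64(172), np.int64(198))
```

View pics/f.png

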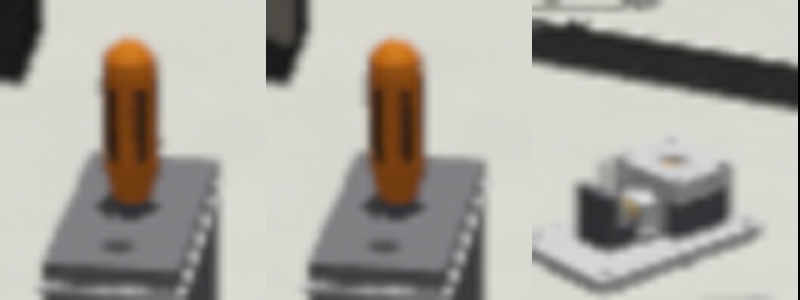

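The driver stands exactly as it did at the start: its mask has the same area and centroid (251.1, 185.2). The holder at right looks intact, with the cuvette upright. Handing in.

```bash
python3 -c "
from cell import env
print(env.finish_job())"
```

```text
the job is handed in; nothing more can be done
None
```

The job is handed in with no verdict returned: the cuvette is clamped at an estimated 11 N (from the rise in turning torque, not measured directly), and the driver is back fully home in the middle hole of its stand.

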